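# Tip the last spice jar into the lie-flat spice rack

### The arm

A 6-joint arm with a two-finger parallel gripper is mounted at the origin on a cart in front of the work surface, level with it; the furniture and walls round the work are solid. World frame = base frame: x ahead of the robot, y to its left, z up, the work surface at z = 0. Lengths are in m, angles in rad, forces in N, time in s.
With the tool pointing down it reaches from about 0.25 to 0.725 m from the base axis. Payload 4 kg.
Tool frame: the origin (TCP) lies on the centre line of the jaws, within the pads' length; the fingertips stand tip_reach ahead of it and the grasp point (between the pads) lies 5 mm behind it (tip_reach is the distance from the TCP to the fingertips, in m); z points along the fingers, y is the direction in which the jaws open and shut (so a half turn about z gives the same grasp; the last joint's range is limited). The gripper opens to 85 mm and grips with 20 to 120 N. Pads are 22 mm wide; open, the fingers measure 114 mm over their backs; the gripper's body (76 mm by 85 mm) begins 54 mm behind the grasp point. The pads swing forward as they close: fully open they stand 13 mm farther back than shut.
Start: joints at [1.155, 0.241, 0.005, 1.335, 0, 1.571], TCP at [0.202, 0.457, 0.245] pointing down, gripper open.
Joint ranges: [-2.72, 2.72], [-1.05, 1.87], [-1.09, 1.28], [-1.99, 2.15], [-1.42, 1.44], [-3.14, 3.14]. Speed limits (rad/s): [2.79, 2.79, 3.14, 3.14, 3.14, 3.14].

### API

Orientations are given as a unit quaternion [x, y, z, w].
In Python, from workcell import * gives the robot as it stands.
- The arm moves only by the tool arm_command, never from a script. Its arguments are lists of equal length, an entry for each row: "translation": the shift along the tool's x, y, z in cm, a list of three; "turn": the turn about the tool's z in rad; "hand": the closure, from 0 (fully open) to 1 (shut). In form: {"translation": [[x, y, z], ...], "turn": [turn, ...], "hand": [hand, ...]}. A call has 1 to 5 rows; each row is the pose to reach, as a shift and turn from the pose commanded when the call began, along the tool's axes at that moment; what a row does not reach only later rows make up. A row lasts 1/12 s, in which the tool goes at most 41.7 mm and 7.16 degrees, less where a joint would pass 70% of its speed; a pose out of reach is approached as far as the arm can. A call with a gripper value outside its range is refused whole. The fingers move at their own pace and stop on an object; the grip force is fixed at half the most. Time passes only in rows, so rows that repeat a pose let the fingers close. It gives the time, the measured TCP pose, the force and the opening at its end, in the units of the state.
- get_obs(): the state, without advancing time (a new reading comes with each control period).
- camera(name): name is "scene" or "top"; returns (picture, depth): 480x640x3 uint8, red, green, blue; 480x640 float32, m along the optical axis (not along the pixel's ray), 0 where there is no reading.
- camera_info(name): a dict with "mtx" (3x3 intrinsics, pixels), "world_to_cam" (4x4, takes a point from world to camera coordinates). Camera axes: x right, y down, z forward; pixel columns grow to the right and rows downward; lengths in m; the calibration is good to about 2 mm. A picture is of the moment at which its call begins. camera_info takes no time and is no camera call.
- job_done(): hands the job in, once; it reports no verdict.
Trained networks look in the newest picture that a camera, given by its name, has taken for a name from the list of things; names that differ only in an ending like _2 or _b are one class to them, and where a whole thing is asked for, a point or a joint stands for the part that bears it (a point fixed in the world has none). Each returns a list of dicts, best first, with "conf" (0 to 1); they miss things now and then, are a little off and sometimes report something else, mostly with a low value. They report only what shows in the picture. A call takes as long as a camera call. They do not tell look-alikes from the thing itself.
- search_frame(camera, name): "location" ([row, column] in pixels, amid what is visible of it).
- spot_point(camera, name): "location" ([row, column] in pixels: a listed point, or the origin of a listed thing).
The state is a dict: "clock": time; "joint_pos": joint angles; "joint_vel": joint speeds; "tau": joint torques, N m; "eef_pos": TCP position; "tool_rot": TCP orientation; "ft_force": force on the tool from outside, world axes, zero at the start; "ft_torque": the same for the moment, N m; "grip_width": finger opening in m.
Only numpy, scipy, OpenCV 4.12 (cv2) and the standard library are available. Lean on these libraries where they do the work, as an engineer would, in place of code of your own. Each camera call takes 0.05 s, during which the arm holds its last target. There are 200 camera calls.

### The job

Put the last standing spice jar away in the empty lane of the spice rack without gripping or lifting it: slide it upright over the worktop with the fingertips until it stands in front of the empty lane, close to the rack; then push it high up so that it tips over, lid first, into that lane; then gently push on its bottom until its lid is against the rack's back wall. Leave the jars already in the rack, the salt shaker and everything else where they are.

Things in the scene. Friction and masses are not known exactly. Their poses are not given: they have to be found in the camera images.
- spice_jar: the only spice jar still standing: round plastic jar with a flat screw lid, 106 mm tall, about 0.11 kg; body 42 mm in diameter, lid (top 20 mm) 45 mm. Origin: centre of its bottom; z runs up through the lid. Pushed at less than 20 mm above the worktop it slides upright; pushed above 70 mm it tips over (by itself beyond about 22 degrees of lean)
- jar_lid (a point): centre of the top of the spice jar's lid, 106 mm along the jar's axis from its bottom
- spice_rack: lie-flat spice rack of pale wood, fixed, 118 mm deep (x, from the open front to the back wall), 238 mm wide (y, to the left); origin: centre of its underside. Four lanes at y = +87, +29, -29, -87 mm, each 52 mm wide between 27 mm high ribs, 110 mm long inside, with a shallow V floor and a 36 mm high back wall. The lane at y = +29 mm is empty, a jar lies in each other one
- lane_mouth (a point): middle of the front edge of the empty lane's floor, 5 mm above the worktop; x runs into the lane (the inner face of the back wall is 110 mm along it), y to the left, z up
- salt_shaker: salt shaker, 44 mm in diameter, 90 mm tall with a domed steel top, stands in front of the rack on the other side of the lane from the spice jar; origin at the centre of its bottom. To be left alone
- lying_jar_a: spice jar lying in one of the three other lanes of the rack, 106 mm long, 45 mm in diameter; origin at the centre of its bottom, which faces the front; z along its axis to the lid. To be left alone
- lying_jar_b: spice jar lying in another lane, 106 mm long, else as lying_jar_a. To be left alone
- lying_jar_c: spice jar lying in another lane, 96 mm long, 44 mm in diameter, else as lying_jar_a. To be left alone
- pepper_mill: wooden pepper mill, 170 mm tall, 58 mm in diameter, standing to the right, loose; origin at its bottom. To be left alone
- sugar_jar: round jar of sugar, 110 mm tall, 63 mm in diameter, standing to the right, loose; origin at its bottom. To be left alone
- mug: mug with a handle, 95 mm tall, standing to the left, loose; origin at its bottom. To be left alone
There are look-alikes about, which are no part of the job. What is shaped like the spice_jar but blue or purple is not meant.

How it is judged:
On the way, in this order (a step that is already met when the one before it is completed fails the run):
1. the spice jar stands upright on the worktop in front of the empty lane (axis within 15 mm of the lane's middle line, at most 75 mm before the lane's front edge) (angle between spice_jar's own z axis and vertical below 0.12 rad and height (world z) of spice_jar below 0.006 m and y of spice_jar in the frame of lane_mouth between -0.015 and 0.015 m and x of spice_jar in the frame of lane_mouth between -0.075 and 0 m), for 0.1 s.
2. the spice jar lies in the empty lane, lid to the back (angle between spice_jar's own z axis and vertical above 1.35 rad and x of jar_lid in the frame of lane_mouth above 0.02 m and y of jar_lid in the frame of lane_mouth between -0.012 and 0.012 m), for 0.1 s.
At the end, for the whole second after the job is handed in: the spice jar lies flat on the floor of the empty lane (both ends within 10 mm of the lane's middle line), the top of its lid within 8 mm of the back wall, at rest; the three other jars still lie in their lanes (moved less than 15 mm) and the salt shaker stands where it stood (within 20 mm) (x of jar_lid in the frame of lane_mouth above 0.102 m and y of jar_lid in the frame of lane_mouth between -0.01 and 0.01 m and y of spice_jar in the frame of lane_mouth between -0.01 and 0.01 m and height (world z) of each of jar_lid, spice_jar below 0.036 m and linear speed of spice_jar below 0.02 m/s and distance of each of lying_jar_a, lying_jar_b, lying_jar_c from where it was at the start of the episode below 0.015 m and distance of salt_shaker from where it was at the start of the episode below 0.02 m and angle between salt_shaker's own z axis and vertical below 0.2 rad); the robot touches nothing.
It fails at once if the spice jar is lifted or carried (about 20 mm or more off its support) (height (world z) of jar_lid above 0.127 m or height (world z) of spice_jar above 0.055 m).
It fails at once if the spice jar is gripped or squeezed between the fingers, or pressed with more than 30 N (contact force between the fingers and spice_jar above 30 N).
It fails at once if a jar that already lies in the rack is shifted more than 15 mm (distance of any of lying_jar_a, lying_jar_b, lying_jar_c from where it was at the start of the episode above 0.015 m).
It fails at once if the salt shaker, pepper mill, sugar jar or mug is shifted more than 20 mm or knocked over (distance of any of salt_shaker, pepper_mill, sugar_jar, mug from where it was at the start of the episode above 0.02 m or angle between salt_shaker's own z axis and vertical above 0.3 rad).
It also fails if it takes over 51 s, if anything falls off the work surface, if the arm or the gripper's body presses on something with over 40 N, if the wrist force passes 120 N, or if a joint passes its speed limit or range.

## Working session

There is one attempt and no reset: what is moved stays moved. The work goes in short steps, Python scripts to look and compute and a tool call to move; the robot and the scene stay as the last step left them, time stands still between calls to the robot, and variables do not carry over. Pictures are saved under pics/ and viewed, about 8 in all and at most 12, crops included, and the job is handed in when it is done.

Besides the shell and the picture viewer there is one more tool, called after "Call:" by a JSON object that holds its "name" and its "arguments", one argument or row to a line. arm_command: Moves the arm, as the interface text tells. Its arguments: {"type":"object","properties":{"translation":{"type":"array","items":{"type":"array","items":{"type":"number"}}},"turn":{"type":"array","items":{"type":"number"}},"hand":{"type":"array","items":{"type":"number"}}},"required":["translation","turn","hand"]}

```bash
mkdir -p pics; ls; cat > h.py <<'E'
from workcell import *
import numpy as np, cv2
def world(cam,pts,z=None,depth=None):
    I=camera_info(cam);K=np.array(I["mtx"]);T=np.linalg.inv(np.array(I["world_to_cam"]))
    out=[]
    for r,c in pts:
        d=np.linalg.inv(K)@[c,r,1.]
        if z is None: p=T[:3,:3]@(d*depth[int(round(r)),int(round(c))])+T[:3,3]
        else:
            w=T[:3,:3]@d; p=T[:3,3]+w*(z-T[2,3])/w[2]
        out.append(p)
    return np.round(np.array(out),4)
def proj(cam,P):
    I=camera_info(cam);p=np.array(I["world_to_cam"])@np.append(P,1);q=np.array(I["mtx"])@p[:3];return q[:2]/q[2]
def save(cam,name):
    im,d=camera(cam);cv2.imwrite(f"pics/{name}.png",im[:,:,::-1]);return im,d
E
python3 - <<'E'
from h import *
np.set_printoptions(suppress=True,precision=4)
o=get_obs();print(o)
for cam in ("top","scene"):
    im,d=save(cam,cam+"0");np.save(cam+"0.npy",d)
    for n in ("spice_jar","lane_mouth","spice_rack","salt_shaker"):
        for f in (search_frame,spot_point):
            r=f(cam,n)[:5]
            print(cam,n,f.__name__,[(np.round(q["location"],0).tolist(),round(q["conf"],2),world(cam,[q["location"]],0.005)[0][:2].tolist(), world(cam,[q["location"]],None,d)[0].tolist()) for q in r])
print(get_obs()["clock"])
E
```

```text
pics
{'clock': 0.0, 'joint_pos': array([1.155 , 0.2414, 0.0037, 1.3352, 0.    , 1.5708]), 'joint_vel': array([-0.001 , -0.0005,  0.0009,  0.0005,  0.0009,  0.0012]), 'tau': array([ -0.0005, -37.2319,  25.2408,   0.0169,  -0.0001,   0.    ]), 'eef_pos': array([0.2017, 0.4568, 0.2444]), 'tool_rot': array([ 0.2064,  0.9785, -0.001 , -0.0002]), 'ft_force': array([-0.2669,  0.285 ,  0.1817]), 'ft_torque': array([0.0181, 0.0293, 0.0103]), 'grip_width': 0.0851850444959802}
top spice_jar call [([278.0, 260.0], 0.82, [0.4817, 0.0909], [0.4623, 0.0824, 0.1071]), ([273.0, 313.0], 0.8, [0.4795, -0.0237], [0.4602, -0.0206, 0.1071]), ([310.0, 355.0], 0.67, [0.39, -0.1018], [0.38, -0.0909, 0.1054])]
top spice_jar call [([277.0, 310.0], 0.92, [0.472, -0.0165], [0.4535, -0.0141, 0.1074]), ([317.0, 348.0], 0.89, [0.3781, -0.0862], [0.369, -0.0766, 0.109]), ([283.0, 263.0], 0.89, [0.4705, 0.0852], [0.4531, 0.0777, 0.1023])]
top lane_mouth call [([203.0, 328.0], 0.89, [0.6344, -0.0771], [0.6324, -0.0766, 0.011])]
top lane_mouth call [([233.0, 329.0], 0.98, [0.5643, -0.0694], [0.5657, -0.0698, -0.0004])]
[... 958 characters left out ...]
]
scene lane_mouth call [([237.0, 258.0], 0.97, [0.6394, -0.0735], [0.6399, -0.0684, 0.0111])]
scene lane_mouth call [([234.0, 286.0], 0.86, [0.5727, -0.0661], [0.5732, -0.0636, 0.008])]
scene spice_rack call [([237.0, 258.0], 0.78, [0.6404, -0.0725], [0.6408, -0.0679, 0.0105])]
scene spice_rack call [([233.0, 261.0], 0.89, [0.6309, -0.083], [0.6312, -0.0795, 0.0092]), ([161.0, 281.0], 0.41, [0.5299, -0.3205], [0.5343, -0.2947, 0.0292])]
scene salt_shaker call [([194.0, 313.0], 0.95, [0.4768, -0.1763], [0.4891, -0.1262, 0.0588])]
scene salt_shaker call [([204.0, 309.0], 0.62, [0.4944, -0.148], [0.498, -0.1326, 0.022]), ([208.0, 331.0], 0.31, [0.4448, -0.1178], [0.4707, -0.0299, 0.1053])]
0.9
```

```bash
python3 - <<'E'
import cv2
a=cv2.imread('pics/top0.png')[130:400,170:510];cv2.imwrite('pics/top0c.png',cv2.resize(a,None,fx=2.2,fy=2.2,interpolation=cv2.INTER_CUBIC))
E
```

```text
(no output)
```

View pics/top0c.png

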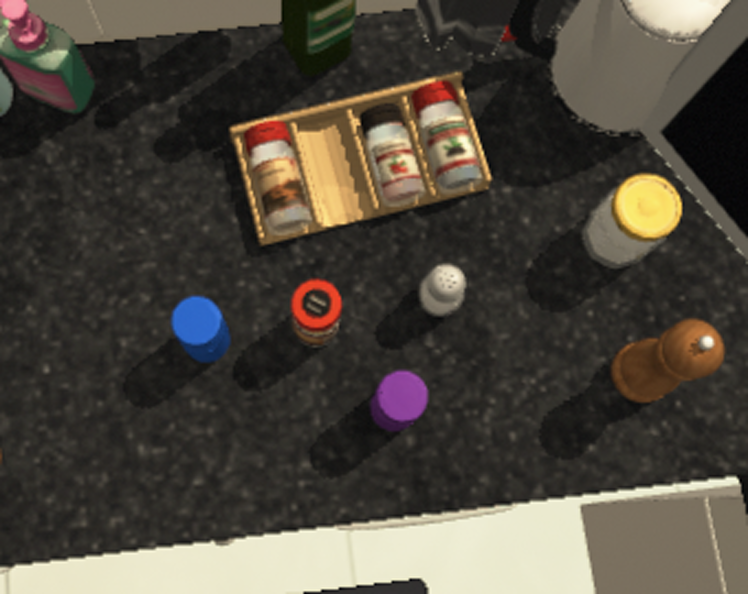

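View pics/scene0.png

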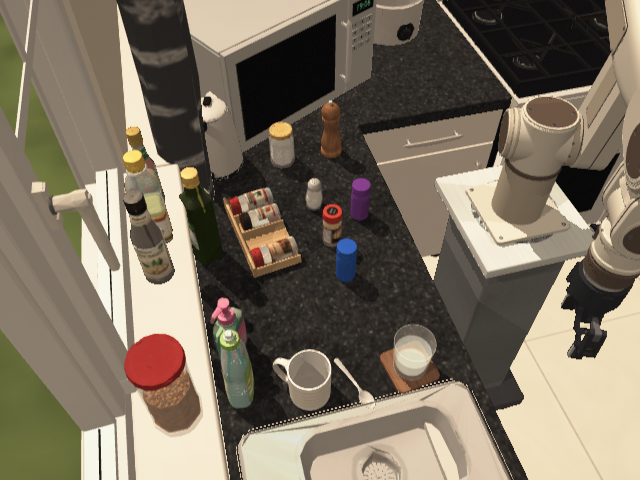

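The red-lidded jar (crop 317,305) is the target, with blue at the left and purple at the front right. The empty lane is second from the left, and the shaker stands right of it.

```bash
cat >> h.py <<'E'
def cloud(cam,d):
    I=camera_info(cam);K=np.array(I["mtx"]);T=np.linalg.inv(np.array(I["world_to_cam"]))
    v,u=np.mgrid[:480,:640]
    P=np.stack([(u-K[0,2])/K[0,0]*d,(v-K[1,2])/K[1,1]*d,d],-1)
    return P@T[:3,:3].T+T[:3,3]
E
python3 - <<'E'
from h import *
np.set_printoptions(suppress=True,precision=4)
for cam in("top","scene"):
    d=np.load(cam+"0.npy");P=cloud(cam,d).reshape(-1,3);P=P[d.ravel()>0]
    R=P[(P[:,2]>.018)&(P[:,2]<.06)&(P[:,0]>.53)&(P[:,0]<.72)&(P[:,1]>-.27)&(P[:,1]<.08)]
    m=np.median(R[:,:2],0);R=R[np.linalg.norm(R[:,:2]-m,axis=1)<.16]
    r=cv2.minAreaRect(R[:,:2].astype(np.float32));print(cam,len(R),r,cv2.boxPoints(r).tolist())
    im=cv2.imread(f"pics/{cam}0.png").reshape(-1,3)[d.ravel()>0]
    for n,c in(("red",(.458,-.015)),("blue",(.458,.083)),("purple",(.378,-.085)),("salt",(.475,-.14)),("sugar",(.53,-.3)),("mill",(.4,-.33))):
        for zl in((.095,.115),(.02,.08)):
            q=P[(np.linalg.norm(P[:,:2]-c,axis=1)<.045)&(P[:,2]>zl[0])&(P[:,2]<zl[1])]
            if len(q)>3: print(n,zl,len(q),q.mean(0),q.min(0),q.max(0),cv2.minEnclosingCircle(q[:,:2].astype(np.float32)))
for cam in("top","scene"):
    print(cam,np.linalg.inv(np.array(camera_info(cam)["world_to_cam"]))[:3,3])
E
```

```text
top 4111 ((0.6311690807342529, -0.08799251914024353), (0.11814258992671967, 0.24036367237567902), 7.522105693817139) [[0.5568733215332031, 0.023422133177518845], [0.5883389711380005, -0.2148730605840683], [0.7054648399353027, -0.1994071751832962], [0.6739991903305054, 0.03888802230358124]]
red (0.095, 0.115) 409 [ 0.4698 -0.0235  0.1057] [ 0.4481 -0.0454  0.0952] [ 0.4926 -0.0021  0.1108] ((0.470346063375473, -0.02400088869035244), 0.02241378091275692)
red (0.02, 0.08) 114 [ 0.4531 -0.0206  0.0525] [ 0.4481 -0.0456  0.0208] [ 0.4675 -0.0013  0.0788] ((0.46637827157974243, -0.023473666980862617), 0.02230401150882244)
blue (0.095, 0.115) 417 [0.4673 0.0826 0.1055] [0.4466 0.0608 0.0959] [0.4897 0.1052 0.1117] ((0.46794241666793823, 0.08319252729415894), 0.022619592025876045)
blue (0.02, 0.08) 114 [0.4517 0.0768 0.0518] [0.4456 0.0606 0.0214] [0.4715 0.1014 0.0787] ((0.46308156847953796, 0.08099249750375748), 0.0221629086881876)
purple (0.095, 0.115) 424 [ 0.3808 -0.0872  0.1057] [ 0.3594 -0.1094  0.095 ] [ 0.4024 -0.0658  0.1102] ((0.3811872601509094, -0.08767703920602798), 0.022164933
[... 2485 characters left out ...]
[ 0.5257 -0.3177  0.1064] [ 0.4936 -0.344   0.0955] [ 0.5545 -0.2944  0.113 ] ((0.5240779519081116, -0.3241727352142334), 0.030587542802095413)
sugar (0.02, 0.08) 416 [ 0.5281 -0.3055  0.0504] [ 0.4914 -0.3357  0.02  ] [ 0.5562 -0.2921  0.0799] ((0.5244713425636292, -0.32277214527130127), 0.03323045372962952)
mill (0.095, 0.115) 84 [ 0.3918 -0.3147  0.1056] [ 0.3672 -0.3304  0.0952] [ 0.4117 -0.3036  0.1149] ((0.38945066928863525, -0.3236280381679535), 0.022556889802217484)
mill (0.02, 0.08) 346 [ 0.3912 -0.3126  0.0504] [ 0.3611 -0.3386  0.0204] [ 0.4142 -0.2978  0.0797] ((0.38817596435546875, -0.3240460455417633), 0.02723235823214054)
top [0.2897 0.0069 1.0139]
scene [0.726  0.836  1.0927]
```

```bash
python3 - <<'E'
import cv2
a=cv2.imread('pics/top0.png')[160:300,260:410];cv2.imwrite('pics/rackc.png',cv2.resize(a,None,fx=4,fy=4,interpolation=cv2.INTER_CUBIC))
E
```

```text
(no output)
```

View pics/rackc.png

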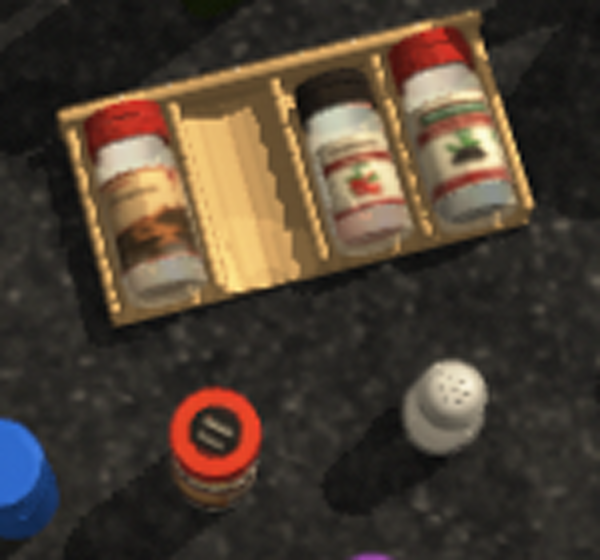

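The crop shows the jar in front of the left end of the rack, with its lid at (215,435). The empty lane runs between the ribs from about (175,105) and (280,85) down to (215,295) and (325,260). Next I'll check the gripper geometry.

```bash
python3 - <<'E'
import workcell as w
print([n for n in dir(w) if n[0]!='_'], getattr(w,'tip_reach',None))
from h import *
np.set_printoptions(suppress=True,precision=4)
d=np.load("scene0.npy");P=cloud("scene",d).reshape(-1,3);P=P[d.ravel()>0]
c=np.array([.2017,.4568]);o=get_obs()
from scipy.spatial.transform import Rotation as Ro
R=Ro.from_quat(o["tool_rot"]).as_matrix();print(R, o["clock"])
q=(P-o["eef_pos"])@R
q=q[(np.linalg.norm(q[:,:2],axis=1)<.13)&(abs(q[:,2])<.2)]
for z in np.arange(-.15,.05,.01):
    s=q[(q[:,2]>z)&(q[:,2]<z+.01)]
    if len(s):print("%.2f"%z,len(s),s.min(0)[:2],s.max(0)[:2])
a=cv2.imread('pics/scene0.png')[230:380,530:640];cv2.imwrite('pics/grip.png',cv2.resize(a,None,fx=4,fy=4,interpolation=cv2.INTER_CUBIC))
T=cloud("top",np.load("top0.npy")).reshape(-1,3)-[.6315,-.087,0]
x=T[:,0]*.9913+T[:,1]*.1314;y=-T[:,0]*.1314+T[:,1]*.9913
for a in np.arange(-.05,.05,.02):
    k=(abs(x-a)<.01)&(abs(y-.029)<.04)
    print("%.2f"%a,[(round(b,3),round(float(T[k&(abs(y-b)<.002),2].mean()),3)) for b in np.arange(-.008,.068,.004) if (k&(abs(y-b)<.002)).any()])
E
```

```text
['Unreachable', 'camera', 'camera_info', 'get_obs', 'job_done', 'search_frame', 'spot_point', 'tip_reach'] 0.014
[[-0.9148  0.404   0.    ]
 [ 0.404   0.9148  0.0001]
 [-0.      0.0001 -1.    ]] 0.9
-0.15 273 [-0.0366 -0.0151] [0.0309 0.0408]
-0.14 245 [-0.0367 -0.011 ] [0.0336 0.0412]
-0.13 250 [-0.0366 -0.013 ] [0.0311 0.0404]
-0.12 132 [-0.0366 -0.014 ] [0.0259 0.0403]
-0.11 229 [-0.0121 -0.0623] [0.0138 0.0704]
-0.10 268 [-0.0187 -0.0669] [0.013  0.0718]
-0.09 215 [-0.0187 -0.0685] [0.021  0.0731]
-0.08 178 [-0.0182 -0.0713] [0.0189 0.0755]
-0.07 190 [-0.017  -0.0718] [0.014  0.0749]
-0.06 196 [-0.0158 -0.0727] [0.014  0.0765]
-0.05 79 [-0.0131 -0.0737] [0.013  0.0759]
-0.04 45 [-0.0104 -0.048 ] [0.0034 0.0563]
-0.03 77 [-0.0101 -0.0477] [0.0057 0.0585]
-0.02 103 [-0.0101 -0.0467] [0.01   0.0589]
-0.01 77 [-0.0096 -0.0482] [0.012  0.0577]
0.00 8 [-0.0062 -0.0435] [ 0.0104 -0.0413]
-0.05 [(np.float64(-0.008), 0.015), (np.float64(-0.004), 0.019), (np.float64(0.0), 0.019), (np.float64(0.004), 0.01), (np.float64(0.008), 0.009), (np.float64(0.012), 0.008), (np.float64(0.016), 0.007), 
[... 1907 characters left out ...]
 (np.float64(0.052), 0.014), (np.float64(0.056), 0.027), (np.float64(0.06), 0.018), (np.float64(0.064), 0.036), (np.float64(0.068), 0.041)]
0.03 [(np.float64(-0.008), 0.017), (np.float64(-0.004), 0.025), (np.float64(0.0), 0.022), (np.float64(0.004), 0.011), (np.float64(0.008), 0.01), (np.float64(0.012), 0.008), (np.float64(0.016), 0.009), (np.float64(0.02), 0.007), (np.float64(0.024), 0.006), (np.float64(0.028), 0.005), (np.float64(0.032), 0.006), (np.float64(0.036), 0.007), (np.float64(0.04), 0.008), (np.float64(0.044), 0.009), (np.float64(0.048), 0.011), (np.float64(0.052), 0.015), (np.float64(0.056), 0.026), (np.float64(0.06), 0.018), (np.float64(0.064), 0.029), (np.float64(0.068), 0.04)]
```

View pics/grip.png

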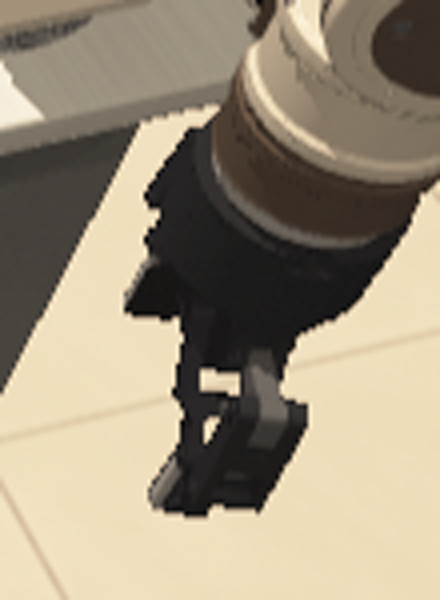

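Call:
{"name": "arm_command", "arguments": {
  "translation": [
    [-3.1,-2.6,0],
    [-6.2,-5.2,0],
    [-9.3,-7.8,0],
    [-12.4,-10.4,0],
    [-15.5,-13,0]
  ],
  "turn": [0,0,0,0,0],
  "hand": [1,1,1,1,1]
}}

```text
clock: 1.32
eef_pos: [0.2916, 0.2743, 0.2454]
tool_rot: [0.206, 0.979, 0.0, 0.0]
ft_force: [0.4, 0.2, -0.6]
grip_width: 0.0255
```

Call:
{"name": "arm_command", "arguments": {
  "translation": [
    [-3.1,-2.6,0],
    [-6.2,-5.2,0],
    [-9.3,-7.8,0],
    [-12.4,-10.4,0],
    [-15.5,-13,0]
  ],
  "turn": [0,0,0,0,0],
  "hand": [1,1,1,1,1]
}}

```text
clock: 1.73
eef_pos: [0.381, 0.0925, 0.2457]
tool_rot: [0.206, 0.978, 0.0, 0.001]
ft_force: [0.7, 0.5, -0.2]
grip_width: 0.0001
```

Call:
{"name": "arm_command", "arguments": {
  "translation": [
    [-3.1,-2.6,0],
    [-6.6,-5.5,0],
    [-6.6,-5.5,4],
    [-6.6,-5.5,6],
    [-6.6,-5.5,6]
  ],
  "turn": [0,0,0.1,0.2,0.227],
  "hand": [1,1,1,1,1]
}}

```text
clock: 2.15
eef_pos: [0.4158, 0.0159, 0.1811]
tool_rot: [0.319, 0.948, -0.001, -0.004]
ft_force: [-0.3, -0.0, -0.6]
grip_width: 0.0002
```

```bash
cat >> h.py <<'E'
from scipy.spatial.transform import Rotation as Ro
def plan(x,y,z):
    o=get_obs();R=Ro.from_quat(o["tool_rot"]).as_matrix()
    print("tcp",o["eef_pos"].round(4),"-x yaw deg",np.degrees(np.arctan2(-R[1,0],-R[0,0])).round(1),"grip",round(o["grip_width"],4),"F",o["ft_force"].round(1),"t",round(o["clock"],2),"j",np.round(o["joint_pos"],2))
    print("move cm",np.round((np.array([x,y,z])-o["eef_pos"])@R*100,2))
E
python3 - <<'E'
from h import *
np.set_printoptions(suppress=True,precision=4)
plan(.4186,.0166,.024)
im,d=save("scene","s1")
o=get_obs();R=Ro.from_quat(o["tool_rot"]).as_matrix();P=cloud("scene",d).reshape(-1,3);P=P[d.ravel()>0]
q=(P-o["eef_pos"])@R
q=q[(np.linalg.norm(q[:,:2],axis=1)<.1)&(abs(q[:,2])<.2)&(P[:,2][:]>.12)]
for z in np.arange(-.13,.03,.01):
    s=q[(q[:,2]>z)&(q[:,2]<z+.01)]
    if len(s):print("%.2f"%z,len(s),s.min(0)[:2],s.max(0)[:2])
E
```

```text
tcp [0.4158 0.0159 0.1811] -x yaw deg -37.2 grip 0.0002 F [-0.3 -0.  -0.6] t 2.15 j [ 0.04  0.12 -0.31  1.14  0.    0.69]
move cm [-0.28  0.31 15.71]
-0.13 143 [-0.0298 -0.0089] [0.04   0.0399]
-0.12 101 [-0.0274  0.0001] [0.04   0.0405]
-0.11 41 [-0.0079  0.0266] [0.0125 0.0421]
-0.10 67 [-0.008   0.0117] [0.0225 0.0458]
-0.09 89 [-0.0165 -0.0059] [0.0226 0.0557]
-0.08 122 [-0.0157 -0.0112] [0.022 0.064]
-0.07 53 [-0.0125 -0.0162] [0.0206 0.0616]
-0.06 50 [-0.0135 -0.0169] [0.0203 0.0528]
-0.05 35 [-0.0137 -0.0406] [0.0197 0.0457]
-0.04 31 [-0.0075 -0.0245] [0.0161 0.0379]
-0.03 15 [-0.0012 -0.0261] [0.0159 0.0293]
-0.02 10 [-0.0002 -0.0004] [0.0144 0.0165]
-0.01 30 [-0.0075 -0.0037] [0.0145 0.016 ]
-0.00 38 [-0.0076 -0.007 ] [0.0141 0.0156]
0.01 12 [-0.0082 -0.0069] [0.0136 0.0092]
```

Call:
{"name": "arm_command", "arguments": {
  "translation": [
    [-0.3,0.3,4],
    [-0.3,0.3,8],
    [-0.3,0.3,12],
    [-0.3,0.3,15.0],
    [-0.3,0.3,15.7]
  ],
  "turn": [0,0,0,0,0],
  "hand": [1,1,1,1,1]
}}

```text
clock: 2.62
eef_pos: [0.4198, 0.018, 0.0249]
tool_rot: [0.315, 0.949, -0.001, -0.003]
ft_force: [0.1, 0.4, 0.6]
grip_width: 0.0002
```

```bash
python3 - <<'E'
from h import *
plan(.5009,-.0454,.024)
E
```

```text
tcp [0.4198 0.018  0.0249] -x yaw deg -36.8 grip 0.0002 F [0.1 0.4 0.6] t 2.62 j [ 0.04  0.33 -0.53  0.72 -0.    0.68]
move cm [-10.29  -0.22   0.04]
```

Call:
{"name": "arm_command", "arguments": {
  "translation": [
    [-0.4,-0.1,0],
    [-0.8,-0.2,0],
    [-1.3,-0.2,0],
    [-1.8,-0.2,0],
    [-2.2,-0.2,0]
  ],
  "turn": [0,0,0,0,0],
  "hand": [1,1,1,1,1]
}}

```text
clock: 3.03
eef_pos: [0.4418, 0.0027, 0.0301]
tool_rot: [0.316, 0.949, 0.001, 0.002]
ft_force: [1.5, -0.3, 0.6]
grip_width: -0.0002
```

Call:
{"name": "arm_command", "arguments": {
  "translation": [
    [-0.4,0,0],
    [-0.8,0,0],
    [-1.2,0,0],
    [-1.6,0,0],
    [-2.0,0,0]
  ],
  "turn": [0,0,0,0,0],
  "hand": [1,1,1,1,1]
}}

```text
clock: 3.45
eef_pos: [0.455, -0.0088, 0.0283]
tool_rot: [0.316, 0.949, 0.0, -0.001]
ft_force: [-1.7, 2.1, 2.1]
grip_width: 0.0002
```

Call:
{"name": "arm_command", "arguments": {
  "translation": [
    [-0.4,0,0],
    [-0.8,0,0],
    [-1.2,0,0],
    [-1.6,0,0],
    [-2.0,0,0]
  ],
  "turn": [0,0,0,0,0],
  "hand": [1,1,1,1,1]
}}

```text
clock: 3.87
eef_pos: [0.4716, -0.0211, 0.0282]
tool_rot: [0.316, 0.949, -0.0, -0.0]
ft_force: [-2.1, 0.6, 1.7]
grip_width: -0.0001
```

```bash
cat >> h.py <<'E'
L=np.array([.5692,-.0661])
def lane(p): 
    a=np.asarray(p)[...,:2]-L; return np.stack([a[...,0]*.9913+a[...,1]*.1314,-a[...,0]*.1314+a[...,1]*.9913],-1)
def lid(cam):
    im,d=camera(cam);P=cloud(cam,d)
    h=cv2.cvtColor(im,cv2.COLOR_RGB2HSV)
    m=((h[...,0]<8)|(h[...,0]>172))&(h[...,1]>150)&(h[...,2]>80)&(d>0)&(P[...,0]>.4)&(P[...,0]<.72)&(P[...,1]>-.15)&(P[...,1]<.05)&(P[...,2]>.05)
    q=P[m]
    if len(q)<5: print(cam,"no lid",len(q));return im
    t=q[q[:,2]>q[:,2].max()-.02]
    c=cv2.minEnclosingCircle(t[:,:2].astype(np.float32))
    print(cam,len(q),"zmax",q[:,2].max().round(4),"circle",np.round(c[0],4),round(c[1],4),"lane",lane(c[0]).round(4),"zs",np.percentile(t[:,2],[5,50,95]).round(3))
    return im
E
python3 - <<'E'
from h import *
lid("top");im=lid("scene");plan(.5009,-.0454,.024)
print([( q["location"],q["conf"],lane(world("scene",[q["location"]],0)[0])) for q in spot_point("scene","spice_jar")])
a=cv2.cvtColor(im,cv2.COLOR_RGB2BGR)[150:300,200:420];cv2.imwrite('pics/s2.png',cv2.resize(a,None,fx=3.5,fy=3.5,interpolation=cv2.INTER_CUBIC))
E
```

```text
top 9 zmax 0.0529 circle [ 0.635  -0.0605] 0.071 lane [ 0.0659 -0.0031] zs [0.05  0.051 0.053]
scene 182 zmax 0.1435 circle [ 0.5025 -0.0029] 0.0033 lane [-0.0578  0.0714] zs [0.14  0.142 0.143]
tcp [ 0.4724 -0.0214  0.0283] -x yaw deg -36.9 grip 0.0002 F [0.2 0.2 0.1] t 3.97 j [-0.04  0.4  -0.4   0.77 -0.    0.6 ]
move cm [-3.72 -0.21  0.44]
[([213.0, 360.4], 0.77, array([-0.19388204,  0.00451662])), ([234.8, 319.0], 0.74, array([-0.07060994,  0.03044177])), ([276.8, 344.9], 0.6, array([-0.07752919,  0.16925062]))]
```

View pics/s2.png

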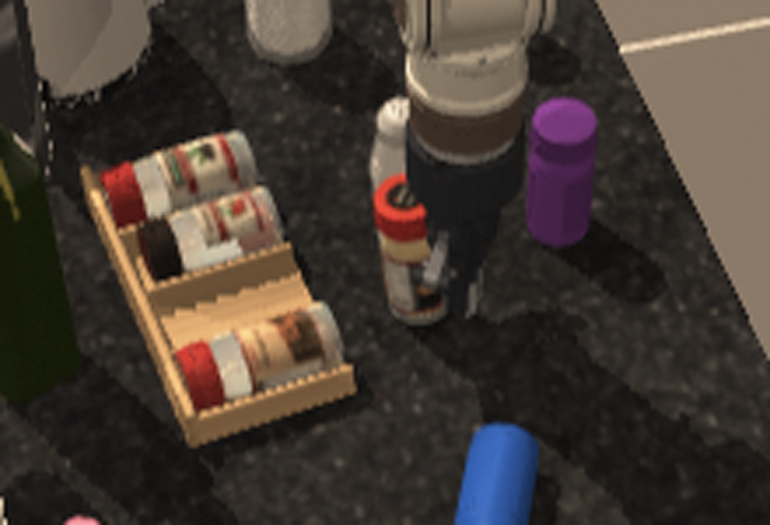

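The jar is upright and sliding ahead of the fingers, with its foot at about (415,315) in the crop. I'll continue.

Call:
{"name": "arm_command", "arguments": {
  "translation": [
    [-0.4,0,0.1],
    [-0.8,0,0.2],
    [-1.2,0,0.3],
    [-1.6,0,0.3],
    [-2.0,0,0.3]
  ],
  "turn": [0,0,0,0,0],
  "hand": [1,1,1,1,1]
}}

```text
clock: 4.43
eef_pos: [0.4877, -0.0331, 0.0252]
tool_rot: [0.316, 0.949, -0.0, 0.0]
ft_force: [-0.5, 0.3, -0.2]
grip_width: -0.0002
```

Call:
{"name": "arm_command", "arguments": {
  "translation": [
    [-0.4,0,0],
    [-0.8,0,0],
    [-1.1,0,0],
    [-1.1,0,0],
    [-1.1,0,0]
  ],
  "turn": [0,0,0,0,0],
  "hand": [1,1,1,1,1]
}}

```text
clock: 4.85
eef_pos: [0.4965, -0.0397, 0.0253]
tool_rot: [0.316, 0.949, -0.0, 0.0]
ft_force: [0.1, 0.1, -0.6]
grip_width: -0.0001
```

Call:
{"name": "arm_command", "arguments": {
  "translation": [
    [0.5,0,0],
    [1.2,0,0],
    [3,0,0],
    [5,0,-1],
    [6,0,-3]
  ],
  "turn": [0,0,0,0,0],
  "hand": [1,1,1,1,1]
}}

```text
clock: 5.27
eef_pos: [0.4429, -0.0022, 0.0532]
tool_rot: [0.315, 0.949, -0.001, -0.004]
ft_force: [-0.6, -0.2, 0.0]
grip_width: 0.0
```

```bash
python3 - <<'E'
from h import *
im=lid("top");lid("scene");plan(.5009,-.0454,.024)
for c in("scene","top"):print([( q["location"],q["conf"],lane(world(c,[q["location"]],0)[0])) for q in spot_point(c,"spice_jar")])
a=cv2.cvtColor(im,cv2.COLOR_RGB2BGR)[150:330,240:430];cv2.imwrite('pics/t3.png',cv2.resize(a,None,fx=3,fy=3,interpolation=cv2.INTER_CUBIC))
E
```

```text
top 33 zmax 0.0562 circle [ 0.6328 -0.0538] 0.0708 lane [0.0647 0.0038] zs [0.05  0.051 0.054]
scene 256 zmax 0.1087 circle [ 0.5199 -0.0578] 0.025 lane [-0.0478  0.0147] zs [0.091 0.103 0.107]
tcp [ 0.4474 -0.0023  0.0571] -x yaw deg -36.7 grip -0.0001 F [ 0.3 -0.2 -0.2] t 5.37 j [-0.01  0.32 -0.43  0.82  0.    0.64]
move cm [-6.86 -0.26  3.32]
[([277.8, 345.6], 0.91, array([-0.07781576,  0.17241563])), ([213.7, 357.3], 0.9, array([-0.1857271,  0.0036374])), ([231.5, 307.8], 0.62, array([-0.04929022,  0.01016496]))]
[([283.1, 255.4], 0.63, array([-0.07305617,  0.17864401]))]
```

View pics/t3.png

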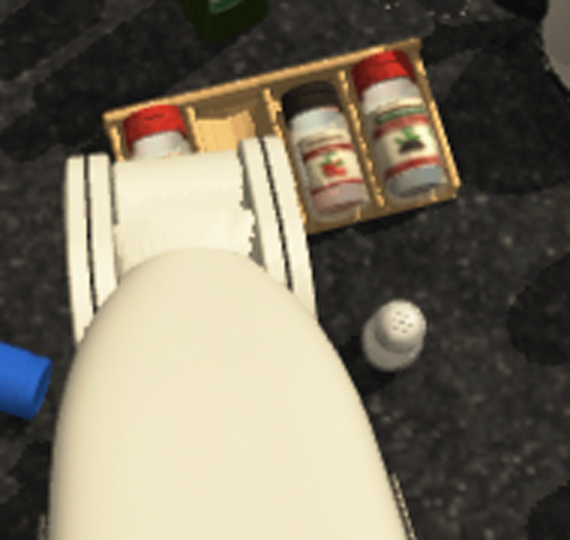

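The arm blocks the top view of the jar. From the scene view and the contact geometry, the jar is near lane (-0.047, +0.012). I'll push about 16 mm more along the same line.

Call:
{"name": "arm_command", "arguments": {
  "translation": [
    [-2,-0.2,1.5],
    [-4,-0.25,3.3],
    [-5,-0.25,3.3],
    [-5.6,-0.25,3.3],
    [-6.2,-0.25,3.3]
  ],
  "turn": [0,0,0,0,0],
  "hand": [1,1,1,1,1]
}}

```text
clock: 5.88
eef_pos: [0.4962, -0.0429, 0.022]
tool_rot: [0.316, 0.949, -0.0, -0.001]
ft_force: [-0.8, 0.2, -0.7]
grip_width: -0.0002
```

Call:
{"name": "arm_command", "arguments": {
  "translation": [
    [-0.4,0,0],
    [-0.8,0,0],
    [-1.2,0,0],
    [-1.6,0,0],
    [-1.6,0,0]
  ],
  "turn": [0,0,0,0,0],
  "hand": [1,1,1,1,1]
}}

```text
clock: 6.3
eef_pos: [0.5099, -0.0525, 0.0228]
tool_rot: [0.316, 0.949, 0.0, 0.001]
ft_force: [-0.8, -0.2, 0.2]
grip_width: -0.0002
```

Call:
{"name": "arm_command", "arguments": {
  "translation": [
    [0,0,0],
    [0.5,0,0],
    [1.5,0,0],
    [3,0,0],
    [5,0,0]
  ],
  "turn": [0,0,0,0,0],
  "hand": [1,1,1,1,1]
}}

```text
clock: 6.72
eef_pos: [0.4687, -0.0218, 0.0224]
tool_rot: [0.316, 0.949, 0.0, 0.0]
ft_force: [0.6, -0.2, -0.2]
grip_width: -0.0
```

```bash
python3 - <<'E'
from h import *
lid("scene");plan(.5009,-.0454,.024)
for c in("scene",):print([( q["location"],q["conf"],lane(world(c,[q["location"]],0)[0])) for q in spot_point(c,"spice_jar")])
E
```

```text
scene 259 zmax 0.1095 circle [ 0.5342 -0.069 ] 0.0246 lane [-0.0351  0.0017] zs [0.092 0.103 0.107]
tcp [ 0.4634 -0.0197  0.0216] -x yaw deg -36.8 grip 0.0003 F [-4.9  2.3 -0.6] t 6.77 j [-0.04  0.4  -0.42  0.75  0.    0.6 ]
move cm [-4.54  0.19 -0.27]
[([230.8, 299.0], 0.85, array([-0.03019175, -0.0002346 ])), ([276.1, 342.6], 0.82, array([-0.07348882,  0.16548716])), ([211.8, 358.4], 0.79, array([-0.19099664, -0.00111118])), ([233.0, 286.2], 0.56, array([ 0.0012599 , -0.00571495]))]
```

Call:
{"name": "arm_command", "arguments": {
  "translation": [
    [0.5,0,-4],
    [0.5,0,-8],
    [0.5,0,-8],
    [0.5,0,-8],
    [0.5,0,-8]
  ],
  "turn": [0,-0.12,-0.24,-0.36,-0.48],
  "hand": [1,1,1,1,1]
}}

```text
clock: 7.23
eef_pos: [0.4657, -0.0191, 0.1035]
tool_rot: [0.078, 0.997, -0.0, 0.001]
ft_force: [-0.5, -0.5, 0.4]
grip_width: -0.0001
```

Call:
{"name": "arm_command", "arguments": {
  "translation": [
    [0,0,0],
    [0,0,0],
    [0,0,0],
    [0,0,0]
  ],
  "turn": [-0.12,-0.24,-0.3,-0.3],
  "hand": [1,1,1,1]
}}

```text
clock: 7.57
eef_pos: [0.4649, -0.0191, 0.1025]
tool_rot: [-0.069, 0.998, -0.0, 0.0]
ft_force: [-0.7, -0.1, 0.1]
grip_width: -0.0002
```

```bash
python3 - <<'E'
from h import *
lid("top");lid("scene");plan(.4652,-.0814,.099)
E
```

```text
top no lid 0
scene 262 zmax 0.1083 circle [ 0.5361 -0.0676] 0.0249 lane [-0.033   0.0029] zs [0.092 0.103 0.106]
tcp [ 0.4649 -0.0191  0.1024] -x yaw deg 7.8 grip 0.0001 F [-0.3 -0.7 -0.1] t 7.67 j [-0.04  0.29 -0.33  0.95 -0.   -0.18]
move cm [ 0.82 -6.17  0.34]
```

Call:
{"name": "arm_command", "arguments": {
  "translation": [
    [0.8,-3,0],
    [0.8,-6.05,0.3],
    [0.8,-6.05,0.3],
    [0.8,-6.05,0.3]
  ],
  "turn": [0,0,0,0],
  "hand": [1,1,1,1]
}}

```text
clock: 8.0
eef_pos: [0.4654, -0.0812, 0.0992]
tool_rot: [-0.067, 0.998, 0.0, 0.0]
ft_force: [-0.6, 0.7, 0.5]
grip_width: 0.0001
```

```bash
python3 - <<'E'
from h import *
lid("scene");plan(.4650,-.0799,.099);o=get_obs();print(lane(o["eef_pos"]))
E
```

```text
scene 257 zmax 0.1079 circle [ 0.538  -0.0673] 0.0255 lane [-0.0311  0.0029] zs [0.09  0.103 0.106]
tcp [ 0.4652 -0.0804  0.0992] -x yaw deg 7.7 grip -0.0003 F [-0.3 -0.   0.2] t 8.05 j [-0.17  0.31 -0.31  0.95  0.   -0.31]
move cm [0.01 0.06 0.02]
[-0.10498337 -0.00055145]
```

Call:
{"name": "arm_command", "arguments": {
  "translation": [
    [-1,0,0],
    [-2,0,0],
    [-3,0,0],
    [-3.4,0,0],
    [-3.8,0,0]
  ],
  "turn": [0,0,0,0,0],
  "hand": [1,1,1,1,1]
}}

```text
clock: 8.47
eef_pos: [0.5041, -0.0741, 0.0993]
tool_rot: [-0.069, 0.998, -0.0, 0.0]
ft_force: [-0.3, -0.8, 0.6]
grip_width: 0.0002
```

Call:
{"name": "arm_command", "arguments": {
  "translation": [
    [-0.4,0,0],
    [-0.8,0,0],
    [-1.2,0,0],
    [-1.6,0,0],
    [-2.0,0,0]
  ],
  "turn": [0,0,0,0,0],
  "hand": [1,1,1,1,1]
}}

```text
clock: 8.88
eef_pos: [0.5231, -0.0723, 0.0993]
tool_rot: [-0.068, 0.998, 0.0, -0.0]
ft_force: [0.2, -0.2, 0.5]
grip_width: 0.0001
```

```bash
python3 - <<'E'
from h import *
im=lid("scene");plan(.4650,-.0799,.099);o=get_obs();print(lane(o["eef_pos"]))
a=cv2.cvtColor(im,cv2.COLOR_RGB2BGR)[150:300,200:420];cv2.imwrite('pics/s4.png',cv2.resize(a,None,fx=3.5,fy=3.5,interpolation=cv2.INTER_CUBIC))
E
```

```text
scene 260 zmax 0.1155 circle [ 0.5581 -0.0646] 0.0249 lane [-0.0108  0.003 ] zs [0.097 0.105 0.111]
tcp [ 0.524  -0.0722  0.0994] -x yaw deg 7.9 grip -0.0001 F [1.9 0.4 0.1] t 8.93 j [-0.14  0.4  -0.16  1.    0.   -0.27]
move cm [5.95 0.05 0.04]
[-0.04556954 -0.00016112]
```

View pics/s4.png

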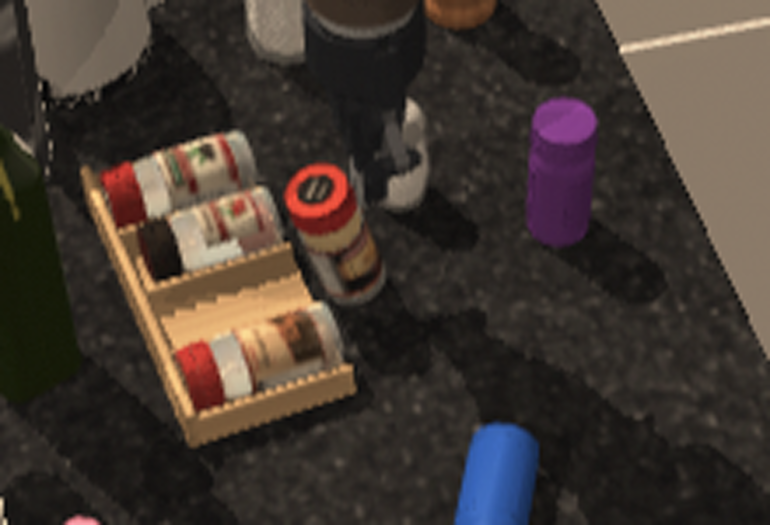

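The jar is tipping nicely into the lane, with its lid at (320,195) and its base at (350,285). I'll continue the push.

Call:
{"name": "arm_command", "arguments": {
  "translation": [
    [-0.4,0,0],
    [-0.8,0,0],
    [-1.2,0,0],
    [-1.6,0,0],
    [-2.0,0,0]
  ],
  "turn": [0,0,0,0,0],
  "hand": [1,1,1,1,1]
}}

```text
clock: 9.35
eef_pos: [0.5431, -0.0695, 0.0993]
tool_rot: [-0.069, 0.998, -0.0, 0.0]
ft_force: [0.8, -0.5, 0.2]
grip_width: 0.0002
```

Call:
{"name": "arm_command", "arguments": {
  "translation": [
    [-0.4,0,0],
    [-0.8,0,0],
    [-0.8,0,0],
    [-0.8,0,0],
    [-0.8,0,0]
  ],
  "turn": [0,0,0,0,0],
  "hand": [1,1,1,1,1]
}}

```text
clock: 9.77
eef_pos: [0.5503, -0.0684, 0.0992]
tool_rot: [-0.069, 0.998, 0.0, -0.0]
ft_force: [0.3, 0.2, 0.1]
grip_width: -0.0
```

```bash
python3 - <<'E'
from h import *
im,d=camera("scene");plan(.4650,-.0799,.099);o=get_obs();print(lane(o["eef_pos"]))
a=cv2.cvtColor(im,cv2.COLOR_RGB2BGR)[150:300,200:420];cv2.imwrite('pics/s5.png',cv2.resize(a,None,fx=3.5,fy=3.5,interpolation=cv2.INTER_CUBIC))
E
```

```text
tcp [ 0.5503 -0.0685  0.0992] -x yaw deg 7.9 grip -0.0003 F [ 0.7 -0.4 -0.7] t 9.82 j [-0.12  0.45 -0.09  1.03 -0.   -0.26]
move cm [8.61 0.03 0.03]
[-0.01903869  0.00013755]
```

View pics/s5.png

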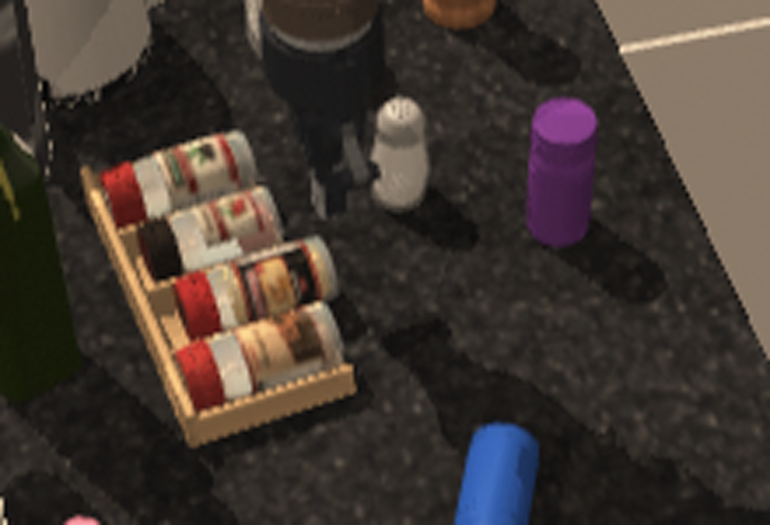

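The jar now lies in the empty lane, lid first, with its lid at (195,305) and its bottom at (325,270). The neighbours and the shaker have not moved. Next I'll measure the end positions and back off.

Call:
{"name": "arm_command", "arguments": {
  "translation": [
    [1.5,0,0],
    [3.2,0,0],
    [3.2,0,0]
  ],
  "turn": [0,0,0],
  "hand": [1,1,1]
}}

```text
clock: 10.07
eef_pos: [0.5154, -0.073, 0.0988]
tool_rot: [-0.068, 0.998, 0.0, -0.002]
ft_force: [-0.5, -1.2, 0.4]
grip_width: -0.0001
```

```bash
cat >> h.py <<'E'
def ends():
    im,d=camera("scene");P=cloud("scene",d).reshape(-1,3);P=P[d.ravel()>0];l=lane(P)
    k=(abs(l[:,1]-.003)<.02)&(P[:,2]>.03)&(P[:,2]<.06)&(l[:,0]>-.035)&(l[:,0]<.12)
    x=l[k,0];print("jar x range",np.percentile(x,[0.5,2,98,99.5]).round(4),"zmax",np.percentile(P[k,2],99).round(4))
    for a in np.arange(-.02,.11,.02):
        s=k&(abs(l[:,0]-a)<.01)
        if s.sum()>5:print(round(a,2),"y of crest",l[s,1][P[s,2]>np.percentile(P[s,2],85)].mean().round(4),"z",P[s,2].max().round(4))
    for n,y in(("a+87",.058),("-29",-.058),("-87",-.116)):
        s=(abs(l[:,1]-y-.003)<.015)&(P[:,2]>.035)&(P[:,2]<.06)&(l[:,0]>-.03)&(l[:,0]<.11);print(n,np.percentile(l[s,0],[1,99]).round(4))
E
python3 - <<'E'
from h import *
ends();plan(.4650,-.0799,.032);o=get_obs();print(lane(o["eef_pos"]))
E
```

```text
jar x range [-0.0144 -0.0123  0.1151  0.1169] zmax 0.0526
-0.02 y of crest 0.0023 z 0.0529
0.0 y of crest 0.0014 z 0.0556
0.02 y of crest 0.0002 z 0.0527
0.04 y of crest 0.0019 z 0.0529
0.06 y of crest 0.0027 z 0.0512
0.08 y of crest 0.0035 z 0.0526
0.1 y of crest 0.0075 z 0.0508
a+87 [0.0038 0.1077]
-29 [0.0042 0.098 ]
-87 [0.0029 0.1071]
tcp [ 0.5173 -0.0729  0.0992] -x yaw deg 7.8 grip -0.0001 F [-0.  -0.3  0.5] t 10.12 j [-0.14  0.4  -0.18  1.   -0.   -0.28]
move cm [5.27 0.02 6.73]
[-5.23237451e-02  5.59603197e-05]
```

Call:
{"name": "arm_command", "arguments": {
  "translation": [
    [0,0,3],
    [0,0,5.5],
    [0,0,6.7],
    [0,0,6.7]
  ],
  "turn": [0,0,0,0],
  "hand": [1,1,1,1]
}}

```text
clock: 10.45
eef_pos: [0.5171, -0.0725, 0.0295]
tool_rot: [-0.069, 0.998, 0.001, -0.002]
ft_force: [-0.3, 0.4, -0.4]
grip_width: 0.0002
```

Call:
{"name": "arm_command", "arguments": {
  "translation": [
    [-0.6,0,0],
    [-1.2,0,0],
    [-1.8,0,0],
    [-2.2,0,0],
    [-2.6,0,0]
  ],
  "turn": [0,0,0,0,0],
  "hand": [1,1,1,1,1]
}}

```text
clock: 10.87
eef_pos: [0.5459, -0.0694, 0.0333]
tool_rot: [-0.069, 0.998, -0.0, 0.001]
ft_force: [-3.1, -0.7, 2.0]
grip_width: 0.0
```

Call:
{"name": "arm_command", "arguments": {
  "translation": [
    [-0.3,0,0],
    [-0.6,0,0],
    [-0.9,0,0],
    [-1.2,0,0],
    [-1.2,0,0]
  ],
  "turn": [0,0,0,0,0],
  "hand": [1,1,1,1,1]
}}

```text
clock: 11.28
eef_pos: [0.5573, -0.0675, 0.0323]
tool_rot: [-0.069, 0.998, 0.0, 0.0]
ft_force: [1.3, -1.4, 0.2]
grip_width: -0.0001
```

```bash
python3 - <<'E'
from h import *
ends();plan(.4650,-.0799,.032);o=get_obs();print(lane(o["eef_pos"]))
E
```

```text
jar x range [-0.0186 -0.011   0.1147  0.1169] zmax 0.053
-0.02 y of crest 0.0171 z 0.043
0.0 y of crest 0.0048 z 0.0597
0.02 y of crest 0.0016 z 0.0557
0.04 y of crest 0.0047 z 0.0535
0.06 y of crest 0.002 z 0.0531
0.08 y of crest 0.0022 z 0.052
0.1 y of crest 0.0027 z 0.0526
a+87 [0.0042 0.1077]
-29 [0.0049 0.0978]
-87 [0.0032 0.107 ]
tcp [ 0.5571 -0.0675  0.0323] -x yaw deg 7.9 grip -0.0001 F [-0.   0.2  0.8] t 11.33 j [-0.12  0.54 -0.15  0.89  0.   -0.26]
move cm [9.3  0.03 0.02]
[-0.01214084  0.00019866]
```

Call:
{"name": "arm_command", "arguments": {
  "translation": [
    [-0.1,0,0],
    [-0.2,0,0],
    [-0.3,0,0],
    [-0.4,0,0],
    [-0.4,0,0]
  ],
  "turn": [0,0,0,0,0],
  "hand": [1,1,1,1,1]
}}

```text
clock: 11.75
eef_pos: [0.5607, -0.067, 0.0323]
tool_rot: [-0.069, 0.998, 0.0, 0.0]
ft_force: [-0.7, 0.3, -0.5]
grip_width: 0.0002
```

Call:
{"name": "arm_command", "arguments": {
  "translation": [
    [-0.1,0,0],
    [-0.1,0,0]
  ],
  "turn": [0,0],
  "hand": [1,1]
}}

```text
clock: 11.92
eef_pos: [0.5617, -0.0669, 0.0323]
tool_rot: [-0.069, 0.998, 0.0, 0.0]
ft_force: [-0.1, 0.2, 1.0]
grip_width: 0.0
```

Call:
{"name": "arm_command", "arguments": {
  "translation": [
    [-0.1,0,0],
    [-0.1,0,0]
  ],
  "turn": [0,0],
  "hand": [1,1]
}}

```text
clock: 12.08
eef_pos: [0.5626, -0.0668, 0.0323]
tool_rot: [-0.069, 0.998, 0.0, 0.0]
ft_force: [-1.0, -0.6, -0.2]
grip_width: 0.0
```

Call:
{"name": "arm_command", "arguments": {
  "translation": [
    [-0.1,0,0],
    [-0.1,0,0]
  ],
  "turn": [0,0],
  "hand": [1,1]
}}

```text
clock: 12.25
eef_pos: [0.5626, -0.0668, 0.0322]
tool_rot: [-0.068, 0.998, -0.0, -0.001]
ft_force: [-4.4, -0.7, 3.0]
grip_width: -0.0001
```

The force rose and the motion stopped, so the lid is at the wall. I'll back off and check.

Call:
{"name": "arm_command", "arguments": {
  "translation": [
    [0.3,0,0],
    [1,0,0],
    [2.5,0,0],
    [3.5,0,0],
    [3.5,0,-3]
  ],
  "turn": [0,0,0,0,0],
  "hand": [1,1,1,1,1]
}}

```text
clock: 12.67
eef_pos: [0.5216, -0.0709, 0.0571]
tool_rot: [-0.068, 0.998, 0.001, -0.007]
ft_force: [-0.8, -0.2, -0.8]
grip_width: -0.0002
```

Call:
{"name": "arm_command", "arguments": {
  "translation": [
    [0,0,-4],
    [0,0,-8],
    [0,0,-12],
    [4,4,-14],
    [8,4,-14]
  ],
  "turn": [0,0,0,0,0],
  "hand": [1,1,1,1,1]
}}

```text
clock: 13.08
eef_pos: [0.4609, -0.0427, 0.2053]
tool_rot: [-0.069, 0.998, -0.0, 0.006]
ft_force: [-0.3, 0.2, 0.2]
grip_width: -0.0
```

Call:
{"name": "arm_command", "arguments": {
  "translation": [
    [2,3,0],
    [4,7,0],
    [6,10,0],
    [6,13,0],
    [6,16,0]
  ],
  "turn": [0,0,0,0,0],
  "hand": [1,1,1,1,1]
}}

```text
clock: 13.5
eef_pos: [0.3734, 0.1073, 0.2013]
tool_rot: [-0.068, 0.998, 0.0, 0.001]
ft_force: [0.5, 0.1, -0.2]
grip_width: 0.0001
```

```bash
python3 - <<'E'
from h import *
ends();im,d=camera("top");plan(.4650,-.0799,.032)
P=cloud("scene",camera("scene")[1]).reshape(-1,3)
q=P[(np.linalg.norm(P[:,:2]-[.48,-.14],axis=1)<.045)&(P[:,2]>.02)&(P[:,2]<.08)];print("salt",cv2.minEnclosingCircle(q[:,:2].astype(np.float32)),"was .4829,-.1385")
a=cv2.cvtColor(im,cv2.COLOR_RGB2BGR)[160:310,250:420];cv2.imwrite('pics/t6.png',cv2.resize(a,None,fx=4,fy=4,interpolation=cv2.INTER_CUBIC))
E
```

```text
jar x range [0.0048 0.007  0.1149 0.1165] zmax 0.0524
0.0 y of crest 0.0021 z 0.0514
0.02 y of crest 0.0047 z 0.0525
0.04 y of crest 0.0027 z 0.0568
0.06 y of crest 0.0043 z 0.0543
0.08 y of crest 0.0034 z 0.0532
0.1 y of crest 0.0031 z 0.0523
a+87 [0.0033 0.108 ]
-29 [0.0042 0.0981]
-87 [0.0028 0.1071]
tcp [0.3743 0.1095 0.2014] -x yaw deg 8.2 grip -0.0 F [ 1.  -0.7 -0.2] t 13.6 j [ 0.28  0.05 -0.34  1.18  0.    0.14]
move cm [ -6.22 -20.08  16.92]
salt ((0.48289990425109863, -0.13915255665779114), 0.020918745547533035) was .4829,-.1385
```

View pics/t6.png

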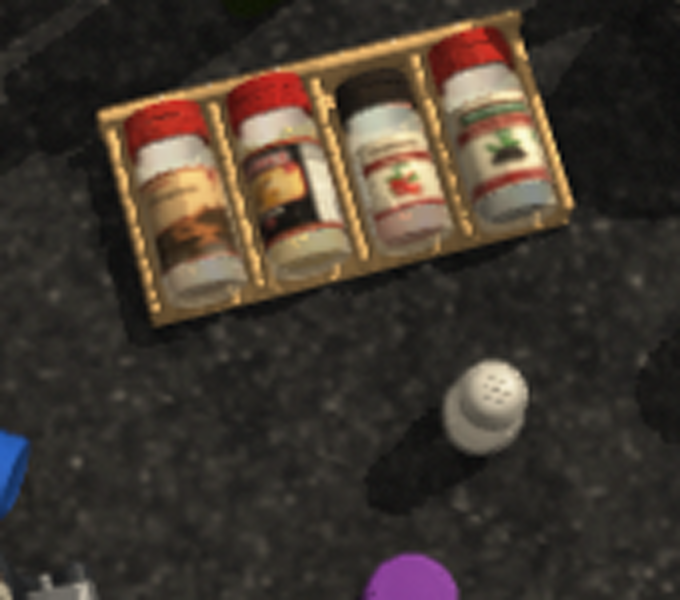

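The jar lies straight in its lane with its lid against the back wall, at (270,95) in the crop, aligned with its neighbours. The shaker at (485,405) has not moved. I'm handing in.

```bash
python3 -c "
from workcell import *
print(job_done())"
```

```text
the job is handed in; nothing more can be done
None
```

The spice jar now lies in the empty lane with its lid against the rack's back wall. The job was handed in at about 13.6 s of the 51 s allowed; no verdict was reported.

- **What I did:** I slid the red-lidded jar upright with the shut fingertips to about 35 mm in front of the lane, on its middle line. I then tipped it in with a push at about 85 mm height and pushed gently on its bottom until it stopped at the back wall (about 5 N measured).
- **Last checks:**
  - The jar's bottom is about 5 mm inside the lane's front edge, so the lid is within a few millimetres of the wall. The jar lies flat, about 3 mm off the middle line or less.
  - The three other jars and the salt shaker moved by about 1 mm or less, which is within measurement noise.
  - The arm is clear of everything.
- **What the checks don't cover:**
  - I did not re-measure the pepper mill, sugar jar or mug at the end; the arm stayed well away from them.
  - During the slide and tip the arm hid the jar from the top camera. Its position there comes from the scene camera and from where the fingers touched it, and the two agreed to within about 5 mm.

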